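# Turn the support plate over to its soft face

## Task

The bench fixture carries a reversible support plate with its hard light-grey metal face up; the next part is soft alloy, so turn the plate over. Lift the plate off its pins, stand it on edge on the clear bench beside the fixture and let go of it, then take it again the other way and seat it back fully home on the three locating pins with the orange face up. Do not shove or knock over the things lying around.

Things in the scene. Friction and masses are not known exactly. Their poses are not given: they have to be found in the camera images.
- fixture: Fixed bench fixture, turned up to 0.4 rad. Dark foot 46 x 150 x 8 mm (x, y, z) with a bolt head near each end (tops 14 mm up), and on it a grey pedestal 44 x 78 mm with a flat top, the seat, 30 mm above the bench, carrying three upright pins. Origin: centre of the foot's underside, on the bench; z up.
- seat (a point): Centre of the fixture's seat, 30 mm above the bench, axes as the fixture's. Steel pins stand on the seat at (x, y) = (12, 28), (12, -28), (-13, 0) mm from here: 12 mm diameter, straight for 8 mm, then tapering to a 5 mm tip 18 mm above the seat.
- plate: Loose plate, 60 x 88 x 24 mm (x, y, z), 0.28 to 0.46 kg, origin at its centre; +z half light grey metal, -z half orange. Starts seated, axes along the fixture's, origin 42 mm up, overhanging the pedestal 8 mm at each 88 mm side: grip these (60 mm apart). Stands on a 60 x 24 mm end, origin 44 mm up. 16 mm through holes fit the pins; turned over about its x axis (x again along the fixture's x) it fits too.
- cassette: Bystander: a grey sprocket cassette, 96 mm across, 26 mm high, lying beyond the fixture. Origin at the centre of its underside.
- tape_roll: Bystander: a black tape roll, 66 mm across, 19 mm high, beyond the fixture. Origin at the centre of its underside.
- white_jar: Bystander: a white jar with a black cap, 57 mm across, 91 mm high, far left. Origin at the centre of its underside, z up.
- pedal: Bystander: a black flat pedal, 67 x 120 x 23 mm, near right. Origin at the centre of its underside.
- black_case: Bystander: a small black case, 53 x 70 x 38 mm, on the right. Origin at the centre of its underside.
- spanner: Bystander: a steel combination spanner, 170 x 39 x 10 mm, lying fore and aft to the right of the fixture. Origin at the centre of its underside.
Things that resemble listed ones, but are neither listed nor needed, are in the scene too. Leave any brown or green look-alike of the fixture alone.

How it is judged:
By the outcome, as a careful person would: the job done as asked, in the order asked, and still so for the second after the job is handed in, with the robot touching nothing.
It also fails if it takes over 61 s, if anything falls off the work surface, if the arm or the gripper's body presses on something with over 40 N, if the wrist force passes 120 N, or if a joint passes its speed limit or range.

## Robot

A 6-joint arm with a two-finger parallel gripper is mounted at the origin on a cart in front of the work surface, level with it; the furniture and walls round the work are solid. World frame = base frame: x ahead of the robot, y to its left, z up, the work surface at z = 0. Lengths are in m, angles in rad, forces in N, time in s.
With the tool pointing down it reaches from about 0.325 to 0.875 m from the base axis. Payload 4.4 kg.
Tool frame: the origin (TCP) lies between the finger pads; the fingertips stand 25 mm ahead of it and the grasp point (between the pads) lies 6 mm ahead of it; z points along the fingers, y is the direction in which the jaws open and shut (so a half turn about z gives the same grasp; the last joint's range is limited). The gripper opens to 85 mm and grips with 20 to 120 N. Pads are 22 mm wide; open, the fingers measure 114 mm over their backs; the gripper's body (76 mm by 85 mm) begins 54 mm behind the grasp point. The pads swing forward as they close: fully open they stand 13 mm farther back than shut.
Start: joints at [-1.361, 0.207, 1.542, -0, 1.393, -0.15], TCP at [0.202, -0.538, 0.256] pointing down, gripper open.
Joint ranges: [-2.73, 2.73], [-0.86, 2.22], [0.23, 2.46], [-1.11, 4.25], [0.08, 2.63], [-2.82, 2.82]. Speed limits (rad/s): [2.79, 2.79, 3.14, 3.14, 3.14, 3.14].

## Interface

Orientations are given as a rotation vector (axis times angle).
In Python, from workcell import * gives the robot as it stands.
- The arm moves only by the tool servo_tool, never from a script. Its argument "deltas" is one flat list of numbers, 7 for each row, row after row: the turn, a rotation vector about the world's x, y, z in degrees, then the shift along the world's x, y, z in mm, then the gripper's target within -1 to 1 (fully open at 1, half-way at 0, shut at -1). In form: [ax, ay, az, x, y, z, fingers, ax, ay, az, x, y, z, fingers, ...]. A call has 1 to 12 rows; each row shifts and turns the commanded pose from where the row before left it; what a row does not reach is not made up. A row lasts 1/10 s, in which the tool goes at most 50 mm and 8.59 degrees, less where a joint would pass 70% of its speed; a pose out of reach is approached as far as the arm can. A call is refused whole if a number of a shift passes 50 or a number of a turn 8.59, either way. A call with a gripper value outside its range is refused whole. The fingers move at their own pace and stop on an object; "force" is the grip in N (left out, the last holds). Time passes only in rows, so rows that do not move let the fingers close. It gives the time, the measured TCP pose, the force and the opening at its end, in the units of the state.
- state(): the state, without advancing time (a new reading comes with each control period).
- grab_frame(name): name is "side" or "top" or "wrist"; returns a dict with "pixels" (384x512x3 uint8, red, green, blue), "camera_matrix" (3x3 intrinsics, pixels), "world_to_cam" (4x4, takes a point from world to camera coordinates); the wrist camera has in their place "hand_eye" (4x4, takes a point from camera to tool coordinates, whose origin is the TCP and whose axes are the flange's). Camera axes: x right, y down, z forward; pixel columns grow to the right and rows downward; lengths in m; the calibration is good to about 2 mm. A picture is of the moment at which its call begins: read the wrist's pose just before it. There is no depth.
- sign_off(): hands the job in, once; it reports no verdict.
The state is a dict: "clock": time; "q": joint angles; "qvel": joint speeds; "tau": joint torques, N m; "ee_pos": TCP position; "tool_rot": TCP orientation; "wrist_force": force on the tool from outside, world axes, zero at the start; "wrist_torque": the same for the moment, N m; "gripper_width": opening from 0.0 (shut) to 1.0 (fully open).
Only numpy, scipy, OpenCV 4.12 (cv2) and the standard library are available. Lean on these libraries where they do the work, as an engineer would, in place of code of your own. Each camera call takes 0.05 s, during which the arm holds its last target.

## Working session

There is one attempt and no reset: what is moved stays moved. The work goes in short steps, Python scripts to look and compute and a tool call to move; the robot and the scene stay as the last step left them, time stands still between calls to the robot, and variables do not carry over. Pictures are saved under pics/ and viewed, and the job is handed in when it is done.

Besides the shell and the picture viewer there is one more tool, called after ">>>" as name(argument=value, ...) on one line, values as JSON. servo_tool: Moves the arm, as the interface text tells. Its arguments: {"type":"object","properties":{"deltas":{"type":"array","items":{"type":"number"}},"force":{"type":"number"}},"required":["deltas"]}

```bash
ls; mkdir -p pics; python3 - <<'E'
from workcell import *
import cv2,json
s=state();print(s)
for n in ("top","side","wrist"):
    f=grab_frame(n);cv2.imwrite(f"pics/{n}0.png",f["pixels"][:,:,::-1])
    print(n,{k:v.tolist() for k,v in f.items() if k!="pixels"})
E
```

```text
pics
{'clock': 0.0, 'q': array([-1.36152525e+00,  2.07456222e-01,  1.54297686e+00,  2.53629917e-05,
        1.39347504e+00, -1.50492812e-01]), 'qvel': array([ 0.00032311, -0.00051262,  0.00267901, -0.00086172,  0.00030008,
        0.00251346]), 'tau': array([-1.05988991e-03, -3.83037758e+01, -2.91596711e+01, -2.09491291e-04,
        1.05798521e-02,  4.48089864e-06]), 'ee_pos': array([ 0.20228326, -0.53749386,  0.25509425]), 'tool_rot': array([-3.08862592e+00, -5.61651918e-01,  6.76364486e-05]), 'wrist_force': array([-0.08224348, -0.10469778,  0.35582382]), 'wrist_torque': array([ 0.03643001, -0.05164883,  0.02249084]), 'gripper_width': 0.9993445450288319}
top {'camera_matrix': [[366.46887930554027, 0.0, 259.1762601750682], [0.0, 366.46887930554027, 189.04074834821878], [0.0, 0.0, 1.0]], 'world_to_cam': [[-0.012888369837906925, -0.9995596841969934, 0.026726908742477695, -0.08090062071150751], [-0.9951935526541964, 0.010227941698101768, -0.09739189886299461, 0.5545006600990116], [0.09707565440645183, -0.027853670074653208, -0.9948871747011976, 1.1452161277540076], [0.0, 0.0, 0.0, 1.0]]
[... 172 characters left out ...]
76, -0.5577053583463146, 0.005527107400618365, 0.4174569304351513], [-0.31990199609272296, 0.46793856733195555, -0.8238302070810515, 0.2527743450118754], [0.45686817413812136, -0.685564169480236, -0.566809704384614, 1.0358938376227957], [0.0, 0.0, 0.0, 1.0]]}
wrist {'camera_matrix': [[306.58965750787854, 0.0, 256.8409303525261], [0.0, 306.58965750787854, 190.53763656908794], [0.0, 0.0, 1.0]], 'hand_eye': [[-0.000905308693994214, -0.9503120723535059, -0.3112975193530307, 0.07981892007652269], [0.9999995509467453, -0.0009475575318524877, -1.5525101849398586e-05, -0.0005202632257099715], [-0.0002802186173978816, -0.3112973936188767, 0.95031250344485, -0.1175163440659644], [0.0, 0.0, 0.0, 1.0]]}
```

View pics/top0.png

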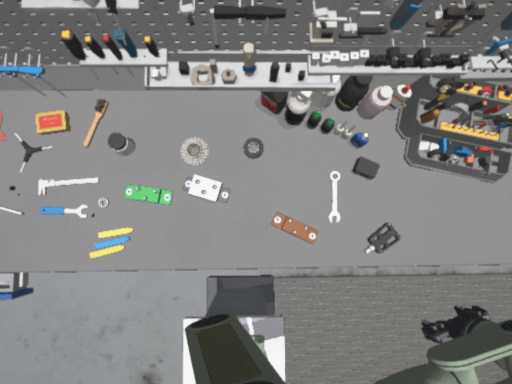

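View pics/side0.png

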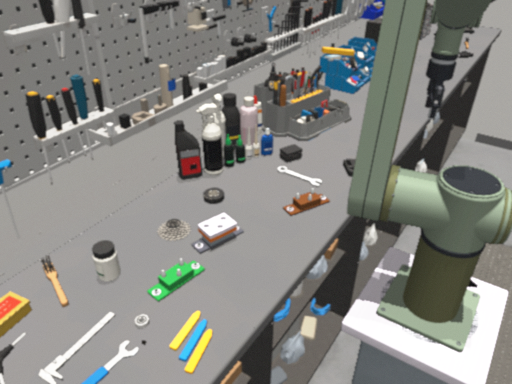

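View pics/wrist0.png

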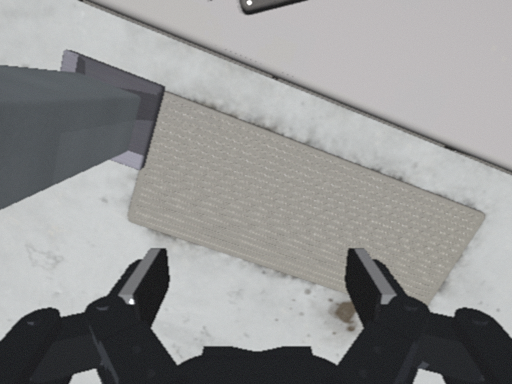

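The top view shows the grey plate on its dark fixture at about (207,188). The green look-alike is at (148,194), the brown one at (295,228), the tape roll at (254,148) and the spanner at (335,196). There is clear bench to the right of the fixture, around (265,190). Next I'll measure these.

```bash
cat > h.py <<'E'
import numpy as np,cv2
from scipy.spatial.transform import Rotation as R
def ray(f,uv,T=None):
    K=f["camera_matrix"]; d=np.linalg.inv(K)@np.array([uv[0],uv[1],1.0])
    if "world_to_cam" in f: M=np.linalg.inv(f["world_to_cam"])
    else: M=T@f["hand_eye"]
    return M[:3,3],M[:3,:3]@d
def onz(f,uv,z,T=None):
    o,d=ray(f,uv,T); return o+d*(z-o[2])/d[2]
def tcp(s):
    T=np.eye(4);T[:3,:3]=R.from_rotvec(s["tool_rot"]).as_matrix();T[:3,3]=s["ee_pos"];return T
def white(im,box,th=150):
    x0,y0,x1,y1=box; m=np.zeros(im.shape[:2],np.uint8)
    sub=im[y0:y1,x0:x1].astype(int)
    m[y0:y1,x0:x1]=((sub.min(2)>th)*255)
    c,_=cv2.findContours(m,cv2.RETR_EXTERNAL,cv2.CHAIN_APPROX_NONE)
    return max(c,key=cv2.contourArea)
E
python3 - <<'E'
from workcell import *
from h import *
f=grab_frame("top");im=f["pixels"]
print(im[188,200:220].tolist())
c=white(im,(180,165,235,210),150)
h=cv2.convexHull(c)
P=np.array([onz(f,p[0]+0.0,0.054)[:2] for p in c],np.float32)*1000
print(cv2.minAreaRect(P),cv2.boxPoints(cv2.minAreaRect(P)),cv2.contourArea(c))
cr=im[120:260,130:360,::-1];cv2.imwrite("pics/topc.png",cv2.resize(cr,None,fx=3.4,fy=3.4,interpolation=cv2.INTER_CUBIC))
for n,uv,z in [("brown",(295,228),.02),("brownL",(272,216),.01),("tape",(254,148),.0),("spT",(335,175),.0),("spB",(334,220),0),("foot R",(230,196),.008)]:
    print(n,onz(f,uv,z))
E
```

```text
[[246, 247, 247], [246, 246, 247], [246, 246, 247], [245, 246, 246], [246, 246, 246], [246, 246, 247], [246, 247, 247], [246, 247, 247], [246, 247, 247], [246, 247, 247], [246, 247, 247], [245, 246, 246], [235, 235, 238], [179, 179, 184], [164, 167, 168], [176, 176, 178], [215, 215, 218], [242, 243, 244], [245, 246, 246], [232, 232, 235]]
((561.4089965820312, 93.41229248046875), (112.11366271972656, 69.10220336914062), 73.38790893554688) [[512.27386   49.572983]
 [578.4919    29.817307]
 [610.5441   137.2516  ]
 [544.3261   157.00728 ]] 645.5
brown [ 0.42791555 -0.20058058  0.02      ]
brownL [ 0.46734637 -0.12815165  0.01      ]
tape [ 0.69310263 -0.07271081  0.        ]
spT [ 0.60038436 -0.33975448  0.        ]
spB [ 0.45204731 -0.33154237  0.        ]
foot R [0.53378283 0.00708864 0.008     ]
```

View pics/topc.png

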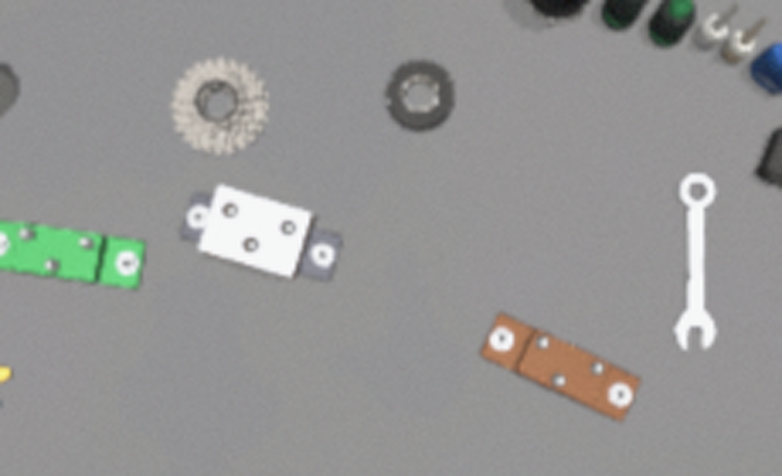

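```bash
python3 - <<'E'
from workcell import *
from h import *
f=grab_frame("top");im=f["pixels"].astype(int)
m=np.zeros(im.shape[:2],np.uint8);m[165:210,180:235]=(im[165:210,180:235].min(2)>200)*255
m=cv2.morphologyEx(m,cv2.MORPH_CLOSE,np.ones((5,5)))
m=cv2.morphologyEx(m,cv2.MORPH_OPEN,cv2.getStructuringElement(cv2.MORPH_ELLIPSE,(13,13)))
c,_=cv2.findContours(m,cv2.RETR_EXTERNAL,cv2.CHAIN_APPROX_NONE);c=max(c,key=cv2.contourArea)
r=cv2.minAreaRect(c);print(r);print(onz(f,r[0],.054))
b=cv2.boxPoints(r);print([onz(f,p,.054)[:2].round(4).tolist() for p in b])
E
```

```text
((204.2053985595703, 187.3324432373047), (31.614233016967773, 20.07136344909668), 17.10272979736328)
[0.55812184 0.08488457 0.054     ]
[[0.5432, 0.1408], [0.6033, 0.1229], [0.5731, 0.0286], [0.5132, 0.0471]]
```

>>> servo_tool(deltas=[0,0,3.5,24,42,0,1,0,0,3.5,24,42,0,1,0,0,3.5,24,42,0,1,0,0,3.5,24,42,0,1,0,0,3.5,24,42,0,1,0,0,3.5,24,42,0,1,0,0,3.5,24,42,0,1,0,0,3.5,24,42,0,1,0,0,3.5,24,42,0,1,0,0,3.5,24,42,0,1,0,0,3.5,24,42,0,1,0,0,3.5,24,42,0,1])

```text
clock: 1.45
ee_pos: [0.4911, -0.0322, 0.2565]
tool_rot: [2.681, 1.636, 0.001]
wrist_force: [-0.2, -0.8, 0.0]
gripper_width: 1.001
```

>>> servo_tool(deltas=[0,0,3.4,22,39,-10,1,0,0,3.4,22,39,-10,1,0,0,3.4,22,38,-10,1,0,0,0,0,0,0,1,0,0,0,0,0,0,1])

```text
clock: 1.95
ee_pos: [0.5561, 0.0825, 0.2255]
tool_rot: [-2.526, -1.866, 0.003]
wrist_force: [0.7, 0.3, -0.6]
gripper_width: 1.003
```

```bash
python3 - <<'E'
from workcell import *
import cv2,pickle
s=state();f=grab_frame("wrist");pickle.dump((s,f),open("w1.pkl","wb"))
print(s["q"],s["ee_pos"],s["tool_rot"])
cv2.imwrite("pics/w1.png",f["pixels"][:,:,::-1])
E
```

```text
[-6.36520923e-03  2.07597645e-01  1.60604473e+00 -6.42767853e-04
  1.32990118e+00  2.91934821e-01] [0.55606113 0.0824806  0.2254555 ] [-2.52619599 -1.86647324  0.00304003]
```

View pics/w1.png

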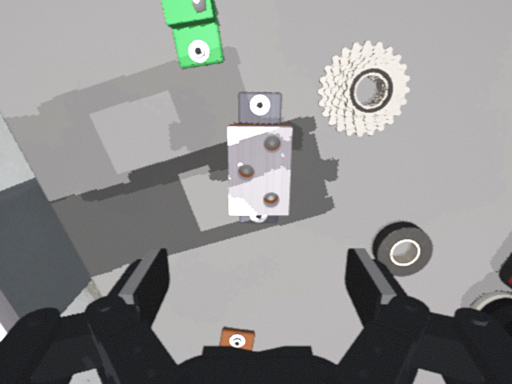

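```bash
python3 - <<'E'
import pickle
from h import *
s,f=pickle.load(open("w1.pkl","rb"));im=f["pixels"]
cr=im[80:235,200:320,::-1];cv2.imwrite("pics/w1c.png",cv2.resize(cr,None,fx=3.8,fy=3.8,interpolation=cv2.INTER_CUBIC))
print(im[180,215:305,:].min(1).tolist()); print(im[110:230,260].tolist())
E
```

```text
[173, 170, 147, 127, 131, 153, 134, 111, 118, 122, 132, 157, 166, 159, 165, 178, 178, 175, 178, 179, 177, 177, 176, 175, 174, 174, 170, 168, 165, 156, 159, 157, 159, 160, 164, 185, 214, 229, 232, 234, 233, 233, 232, 232, 231, 232, 235, 234, 233, 235, 231, 228, 229, 231, 233, 235, 232, 233, 231, 233, 235, 235, 234, 234, 233, 233, 229, 229, 227, 232, 231, 229, 230, 233, 219, 159, 114, 105, 106, 108, 106, 108, 110, 106, 109, 109, 108, 107, 106, 107]
[[255, 255, 255], [253, 253, 254], [255, 255, 255], [255, 255, 255], [255, 255, 255], [209, 208, 219], [140, 141, 150], [143, 142, 153], [140, 140, 150], [142, 141, 150], [140, 139, 150], [142, 139, 150], [139, 138, 151], [130, 129, 140], [117, 84, 74], [131, 86, 70], [201, 190, 199], [255, 255, 255], [255, 255, 255], [255, 255, 255], [255, 255, 255], [255, 255, 255], [255, 255, 255], [255, 255, 255], [214, 208, 218], [181, 175, 184], [181, 175, 185], [183, 178, 185], [184, 179, 187], [185, 179, 186], [184, 177, 185], [185, 179, 186], [183, 179, 186], [186, 182, 189], [185, 180, 188], [186, 179, 188], [186, 179, 188], [185, 178, 187], [184, 
[... 684 characters left out ...]
 238], [236, 232, 238], [236, 232, 237], [237, 233, 238], [236, 232, 238], [236, 232, 238], [237, 232, 238], [236, 231, 237], [236, 232, 237], [236, 231, 237], [236, 232, 237], [237, 233, 239], [237, 232, 238], [236, 233, 238], [236, 232, 237], [236, 232, 238], [236, 232, 237], [235, 231, 236], [234, 230, 235], [235, 231, 237], [235, 231, 236], [235, 230, 236], [234, 230, 236], [234, 230, 236], [236, 230, 237], [239, 233, 239], [231, 226, 233], [130, 127, 132], [81, 83, 84], [113, 113, 114], [152, 153, 153], [191, 191, 189], [220, 217, 220], [226, 219, 229], [146, 144, 149], [100, 100, 100], [103, 103, 103], [109, 108, 108], [109, 109, 107], [107, 107, 107], [105, 106, 103], [125, 123, 123]]
```

View pics/w1c.png

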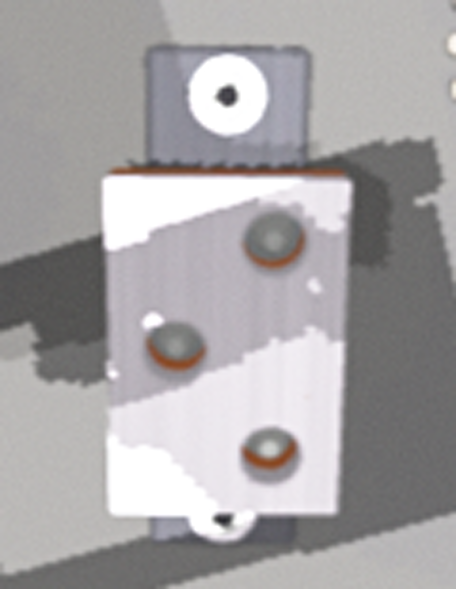

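```bash
python3 - <<'E'
import pickle
from h import *
s,f=pickle.load(open("w1.pkl","rb"))
T=tcp(s)
P=[]
for u in [(104,175),(351,178),(340,514),(107,514)]:
    uv=(np.array(u)+.5)/3.8-.5+[200,80]; P.append(onz(f,uv,.054,T)[:2]*1000)
P=np.array(P);print(P.round(1))
c=P.mean(0);print("c",c)
for a,b in((0,3),(1,2),(0,1),(3,2)): d=P[a]-P[b];print(np.linalg.norm(d),np.degrees(np.arctan2(d[1],d[0])))
# bolts (top 14mm)
B=[]
for u in [(228,95),(222,519)]:
    uv=(np.array(u)+.5)/3.8-.5+[200,80]; B.append(onz(f,uv,.014,T)[:2]*1000)
print(B,(B[0]+B[1])/2, np.degrees(np.arctan2(*(B[0]-B[1])[::-1])))
print("tool y ang",np.degrees(np.arctan2(T[1,1],T[0,1])))
E
```

```text
[[543.3 137.3]
 [600.7 118.9]
 [574.8  34.1]
 [515.1  52.4]]
c [558.45588725  85.67577735]
89.463123982209 71.6389532409331
88.68016829454716 73.01332912790481
60.30649594806937 162.19399082009755
62.446198954689386 162.91685712434153
[array([577.41750262, 144.63614098]), array([539.21368296,  25.73566948])] [558.31559279  85.18590523] 72.18730844714455
tool y ang -17.082567832177485
```

>>> servo_tool(deltas=[7.16,-2.26,0,0,0,-5,1,7.16,-2.26,0,0,0,-5,1,7.16,-2.26,0,0,0,-5,1,7.16,-2.26,0,0,0,-5,1,7.16,-2.26,0,0,0,-5,1,7.16,-2.26,0,0,0,-5,1,0,0,0,0,0,0,1,0,0,0,0,0,0,1])

```text
clock: 2.8
ee_pos: [0.5563, 0.0802, 0.1964]
tool_rot: [-2.055, -1.51, -0.852]
wrist_force: [0.1, -0.6, 0.2]
gripper_width: 0.998
```

```bash
cat >> h.py <<'E'
PSI=np.radians(-17.5);EX=np.array([np.cos(PSI),np.sin(PSI),0]);EY=np.array([-EX[1],EX[0],0]);EZ=np.array([0,0,1.])
C=np.array([558.3,85.3,42.])
def want(phi):
    # tool frame: x=ey rot, y=ex, z=-Z rot by phi about ex
    B=np.stack([EY,EX,-EZ],1); return R.from_rotvec(np.radians(phi)*EX).as_matrix()@B
def err(s,phi,pos=None):
    T=tcp(s); W=want(phi)
    r=R.from_matrix(W@T[:3,:3].T).as_rotvec(degrees=True)
    print("q",s["q"].round(3),"pos",(T[:3,3]*1000).round(1),"rot to go",r.round(2), "F",s["wrist_force"].round(1),"w",s["gripper_width"].round(3),"t",s["clock"])
    if pos is not None: print("shift to go",(pos-T[:3,3]*1000).round(1), "grasp-frame",(np.stack([EX,EY,EZ])@(pos-T[:3,3]*1000)).round(1))
E
python3 - <<'E'
from workcell import *
from h import *
W=want(45); err(state(),45,C-6*W[:,2]); print(C-6*W[:,2])
E
```

```text
Traceback (most recent call last):
  File "h.py", line 26, in err
    print("q",s["q"].round(3),"pos",(T[:3,3]*1000).round(1),"rot to go",r.round(2), "F",s["wrist_force"].round(1),"w",s["gripper_width"].round(3),"t",s["clock"])
                                                                                                                      ^^^^^^^^^^^^^^^^^^^^^^^^
AttributeError: 'float' object has no attribute 'round'
```

```bash
sed -i 's/s\["gripper_width"\].round(3)/round(s["gripper_width"],3)/' h.py
python3 - <<'E'
from workcell import *
from h import *
W=want(45); err(state(),45,C-6*W[:,2]); print(C-6*W[:,2])
E
```

```text
q [-0.401  0.237  1.835  0.823  1.284 -0.431] pos [556.3  80.2 196.4] rot to go [ 0.14  0.17 -0.04] F [ 0.1 -0.6  0.2] w 0.998 t 2.8
shift to go [   0.8    1.1 -150.2] grasp-frame [   0.4    1.2 -150.2]
[557.02421334  81.25372166  46.24264069]
```

>>> servo_tool(deltas=[0,0,0,0.5,0.7,-35,1,0,0,0,0,0,-35,1,0,0,0,0,0,-35,1,0.1,0.1,0,0.3,0.4,-25,1,0,0,0,0,0,-15,1,0,0,0,0,0,-5,1,0,0,0,0,0,0,1])

```text
clock: 3.5
ee_pos: [0.5579, 0.0833, 0.047]
tool_rot: [-2.048, -1.512, -0.853]
wrist_force: [-0.8, -0.8, 1.1]
gripper_width: 1.006
```

```bash
python3 - <<'E'
from workcell import *
from h import *
W=want(45); err(state(),45,C-6*W[:,2])
f=grab_frame("wrist");cv2.imwrite("pics/w2.png",f["pixels"][:,:,::-1])
f=grab_frame("side");cv2.imwrite("pics/s2.png",cv2.resize(f["pixels"][150:300,130:330,::-1],None,fx=3.5,fy=3.5))
E
```

```text
q [-0.395  0.516  1.863  0.922  1.086 -0.684] pos [557.9  83.3  47. ] rot to go [-0.01  0.2  -0.3 ] F [-0.8 -0.8  1.1] w 1.006 t 3.5
shift to go [-0.9 -2.  -0.8] grasp-frame [-0.3 -2.2 -0.8]
```

View pics/w2.png

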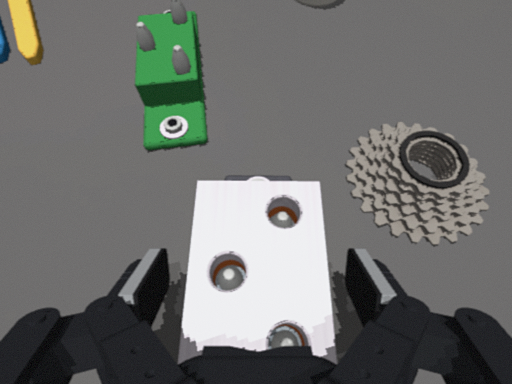

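View pics/s2.png

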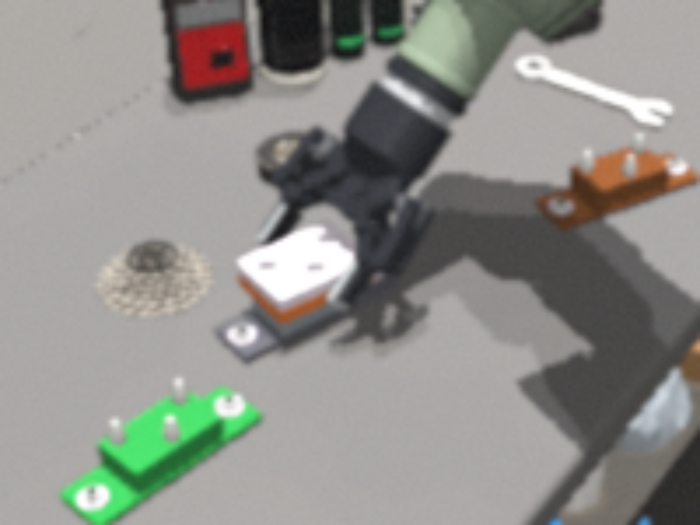

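>>> servo_tool(deltas=[0,0,-0.3,-0.8,-1.9,-0.8,1,0,0,0,0,0,0,0.2,0,0,0,0,0,0,-0.2,0,0,0,0,0,0,-1,0,0,0,0,0,0,-1,0,0,0,0,0,0,-1,0,0,0,0,0,0,-1], force=60)

```text
clock: 4.3
ee_pos: [0.5572, 0.0805, 0.0463]
tool_rot: [-2.054, -1.505, -0.857]
wrist_force: [-1.0, -2.7, 5.7]
gripper_width: 0.696
```

```bash
python3 - <<'E'
from workcell import *
from h import *
W=want(45); err(state(),45,C-6*W[:,2])
E
```

```text
q [-0.401  0.515  1.866  0.925  1.085 -0.687] pos [557.2  80.5  46.3] rot to go [-0.09  0.22  0.12] F [-1.  -2.7  5.7] w 0.696 t 4.3
shift to go [-0.1  0.7 -0.1] grasp-frame [-0.3  0.6 -0.1]
```

>>> servo_tool(deltas=[0,0,0,0,0,5,-1,0,0,0,0,0,5,-1,0,0,0,0,0,10,-1,0,0,0,0,0,20,-1,0,0,0,0,0,30,-1,0,0,0,0,0,30,-1,0,0,0,0,0,10,-1,0,0,0,0,0,0,-1])

```text
clock: 5.1
ee_pos: [0.5573, 0.0807, 0.1571]
tool_rot: [-2.054, -1.509, -0.858]
wrist_force: [0.1, -0.4, -3.9]
gripper_width: 0.695
```

```bash
python3 - <<'E'
from workcell import *
from h import *
W=want(45); err(state(),45,C-6*W[:,2])
f=grab_frame("wrist");cv2.imwrite("pics/w3.png",f["pixels"][:,:,::-1])
E
```

```text
q [-0.4    0.302  1.854  0.847  1.225 -0.498] pos [557.3  80.7 157.1] rot to go [0.04 0.35 0.06] F [ 0.1 -0.4 -3.9] w 0.695 t 5.1
shift to go [  -0.2    0.6 -110.8] grasp-frame [  -0.4    0.5 -110.8]
```

View pics/w3.png

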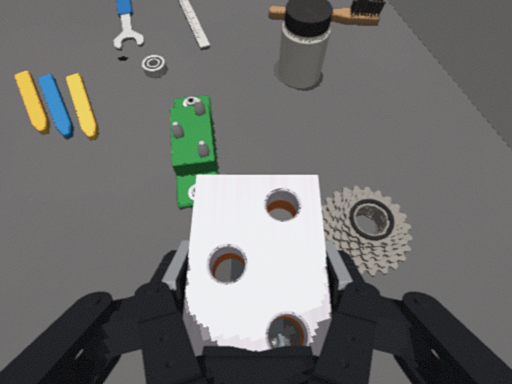

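>>> servo_tool(deltas=[-7.16,2.26,0,-3.9,-12.4,0,-1,-7.16,2.26,0,-3.9,-12.4,0,-1,-7.16,2.26,0,-3.9,-12.4,0,-1,-7.16,2.26,0,-3.9,-12.4,0,-1,-7.16,2.26,0,-3.9,-12.4,0,-1,-7.16,2.26,0,-3.9,-12.4,0,-1,-7.16,2.26,0,-3.9,-12.4,0,-1,-7.16,2.26,0,-3.9,-12.4,0,-1,-7.16,2.26,0,-3.9,-12.4,0,-1,-7.16,2.26,0,-3.9,-12.4,0,-1,-7.16,2.26,0,-3.9,-12.4,0,-1,-7.16,2.26,0,-3.9,-12.4,0,-1])

```text
clock: 6.35
ee_pos: [0.5084, -0.0674, 0.1533]
tool_rot: [2.05, 1.508, -0.856]
wrist_force: [-0.1, -0.3, -4.3]
gripper_width: 0.696
```

>>> servo_tool(deltas=[0,0,0,0,0,-40,-1,0,0,0,0,0,-20,-1,0,0,0,0,0,0,-1])

```text
clock: 6.65
ee_pos: [0.505, -0.0673, 0.0895]
tool_rot: [2.053, 1.514, -0.863]
wrist_force: [-1.7, -0.8, -3.1]
gripper_width: 0.691
```

```bash
python3 - <<'E'
from workcell import *
from h import *
err(state(),-45,C-165*EY+4.3*EY+np.array([0,0,48.8-42]))
f=grab_frame("side");cv2.imwrite("pics/s4.png",cv2.resize(f["pixels"][130:280,160:360,::-1],None,fx=3.5,fy=3.5))
f=grab_frame("wrist");cv2.imwrite("pics/w4.png",f["pixels"][:,:,::-1])
E
```

```text
q [ 0.074  0.545  1.675 -0.734  1.357  0.7  ] pos [505.  -67.3  89.5] rot to go [-0.12 -0.67 -0.04] F [-1.7 -0.8 -3.1] w 0.691 t 6.65
shift to go [  5.   -0.7 -40.7] grasp-frame [  5.    0.8 -40.7]
```

View pics/s4.png

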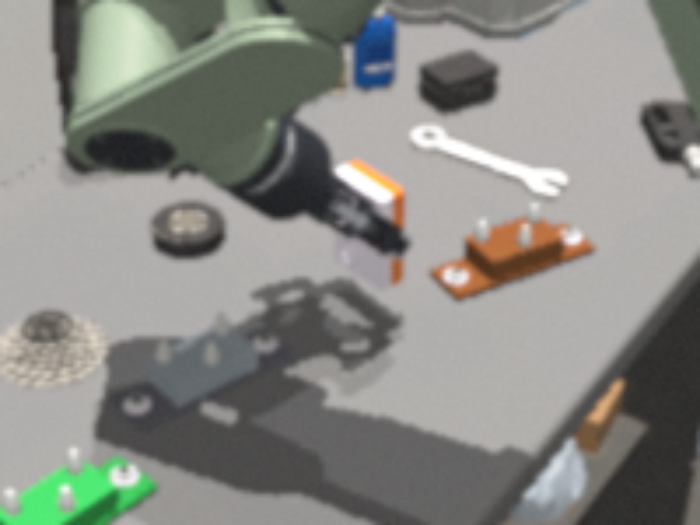

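View pics/w4.png

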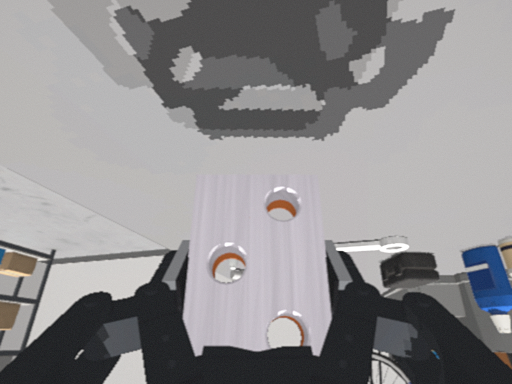

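>>> servo_tool(deltas=[0,-0.6,0,0,0,-20,-1,0,0,0,0,0,-13,-1,0,0,0,0,0,-3,-1,0,0,0,0,0,-1,-1,0,0,0,0,0,-1,-1,0,0,0,0,0,0,-1,0,0,0,0,0,0,-1])

```text
clock: 7.45
ee_pos: [0.5101, -0.0678, 0.0581]
tool_rot: [2.054, 1.501, -0.836]
wrist_force: [0.6, -0.2, -3.2]
gripper_width: 0.695
```

```bash
python3 - <<'E'
from workcell import *
from h import *
err(state(),-45,C-165*EY+4.3*EY+np.array([0,0,48.8-42]))
E
```

```text
q [ 0.074  0.598  1.675 -0.751  1.302  0.755] pos [510.1 -67.8  58.1] rot to go [ 0.01  0.73 -0.1 ] F [ 0.6 -0.2 -3.2] w 0.695 t 7.45
shift to go [-0.1 -0.2 -9.3] grasp-frame [-0.  -0.2 -9.3]
```

>>> servo_tool(deltas=[0,0,0,0,0,0,-1,0,0,0,0,0,0,-1,0,0,0,0,0,0,-1])

```text
clock: 7.75
ee_pos: [0.5097, -0.0678, 0.0576]
tool_rot: [2.054, 1.501, -0.837]
wrist_force: [1.0, 0.6, -1.6]
gripper_width: 0.696
```

```bash
python3 - <<'E'
from workcell import *
from h import *
err(state(),-45,C-165*EY+4.3*EY+np.array([0,0,48.8-42]));grab_frame("top")
err(state(),-45,C-165*EY+4.3*EY+np.array([0,0,48.8-42]));print(state()["qvel"].round(3))
E
```

```text
q [ 0.074  0.598  1.675 -0.751  1.302  0.755] pos [509.7 -67.8  57.6] rot to go [ 0.    0.68 -0.09] F [ 1.   0.6 -1.6] w 0.696 t 7.75
shift to go [ 0.3 -0.2 -8.8] grasp-frame [ 0.3 -0.1 -8.8]
q [ 0.074  0.598  1.675 -0.751  1.302  0.755] pos [509.6 -67.8  57.6] rot to go [ 0.01  0.67 -0.09] F [ 0.2 -0.3 -3.1] w 0.699 t 7.8
shift to go [ 0.3 -0.2 -8.8] grasp-frame [ 0.4 -0.1 -8.8]
[ 0.001  0.002  0.001 -0.002  0.     0.002]
```

>>> servo_tool(deltas=[0,0.65,0,0.3,0,-4,-1,0,0,0,0,0,-2,-1,0,0,0,0,0,-1,-1,0,0,0,0,0,0,-1,0,0,0,0,0,0,-1])

```text
clock: 8.3
ee_pos: [0.5099, -0.0678, 0.0504]
tool_rot: [2.052, 1.507, -0.85]
wrist_force: [0.6, 0.7, -3.5]
gripper_width: 0.696
```

```bash
python3 - <<'E'
from workcell import *
from h import *
err(state(),-45,C-165*EY+4.3*EY+np.array([0,0,48.8-42]))
E
```

```text
q [ 0.074  0.616  1.668 -0.75   1.302  0.753] pos [509.9 -67.8  50.4] rot to go [ 0.01  0.   -0.09] F [ 0.6  0.7 -3.5] w 0.696 t 8.3
shift to go [ 0.1 -0.2 -1.6] grasp-frame [ 0.2 -0.1 -1.6]
```

>>> servo_tool(deltas=[0,0,0,0,0,-0.8,-1,0,0,0,0,0,-0.6,-1,0,0,0,0,0,-0.5,-1,0,0,0,0,0,-0.3,-1,0,0,0,0,0,0,-1])

```text
clock: 8.8
ee_pos: [0.51, -0.0678, 0.0492]
tool_rot: [2.052, 1.506, -0.851]
wrist_force: [-2.7, 2.0, 5.1]
gripper_width: 0.69
```

```bash
python3 - <<'E'
from workcell import *
from h import *
err(state(),-45,C-165*EY+4.3*EY+np.array([0,0,48.8-42]))
f=grab_frame("wrist");cv2.imwrite("pics/w5.png",f["pixels"][:,:,::-1])
f=grab_frame("side");cv2.imwrite("pics/s5.png",cv2.resize(f["pixels"][130:280,160:360,::-1],None,fx=3.5,fy=3.5))
E
```

```text
q [ 0.074  0.619  1.667 -0.751  1.301  0.756] pos [510.  -67.8  49.2] rot to go [ 0.07  0.01 -0.08] F [-2.7  2.   5.1] w 0.69 t 8.8
shift to go [-0.  -0.2 -0.4] grasp-frame [ 0.  -0.2 -0.4]
```

View pics/s5.png

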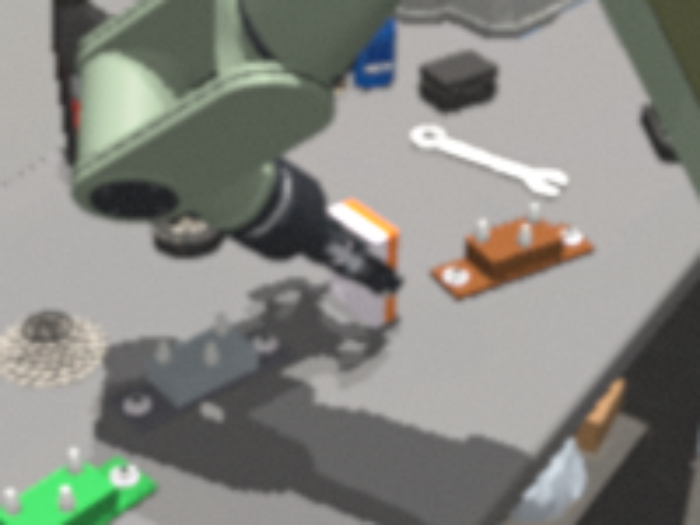

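>>> servo_tool(deltas=[0,0,0,0,0,0,0.5,0,0,0,0,0,0,0.7,0,0,0,0,0,0,1,0,0,0,0,0,0,1,0,0,0,0,0,0,1])

```text
clock: 9.4
ee_pos: [0.5099, -0.0679, 0.0482]
tool_rot: [2.052, 1.507, -0.85]
wrist_force: [0.2, 0.9, 0.4]
gripper_width: 0.999
```

```bash
python3 - <<'E'
from workcell import *
from h import *
err(state(),-45,C-165*EY+4.3*EY+np.array([0,0,48.8-42]))
f=grab_frame("wrist");cv2.imwrite("pics/w6.png",f["pixels"][:,:,::-1])
E
```

```text
q [ 0.073  0.62   1.667 -0.751  1.299  0.756] pos [509.9 -67.9  48.2] rot to go [ 0.01  0.01 -0.09] F [0.2 0.9 0.4] w 0.999 t 9.4
shift to go [ 0.  -0.1  0.6] grasp-frame [ 0.1 -0.   0.6]
```

View pics/w6.png

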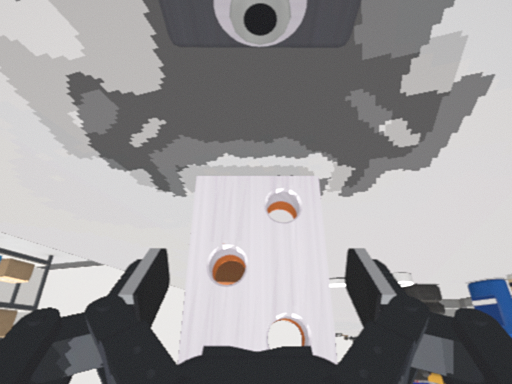

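View pics/w5.png

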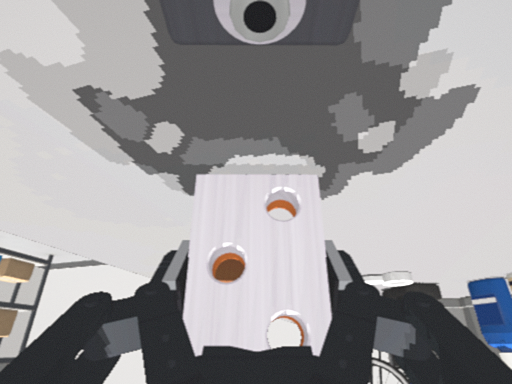

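>>> servo_tool(deltas=[0,0,0,4.3,13.5,14.1,1,0,0,0,4.3,13.5,14.1,1,0,0,0,4.3,13.5,14.1,1,0,0,0,0,0,30,1,0,0,0,0,0,40,1,0,0,0,0,0,40,1])

```text
clock: 10.05
ee_pos: [0.5224, -0.0272, 0.2014]
tool_rot: [2.051, 1.508, -0.852]
wrist_force: [0.6, -0.4, 0.5]
gripper_width: 1.003
```

>>> servo_tool(deltas=[7.82,-2.47,0,-3.4,-10.6,0,1,7.82,-2.47,0,-3.4,-10.6,0,1,7.82,-2.47,0,-3.4,-10.6,0,1,7.82,-2.47,0,-3.4,-10.6,0,1,7.82,-2.47,0,-3.4,-10.6,0,1,7.82,-2.47,0,-3.4,-10.6,0,1,7.82,-2.47,0,-3.4,-10.6,0,1,7.82,-2.47,0,-3.4,-10.6,0,1,7.82,-2.47,0,-3.4,-10.6,0,1,7.82,-2.47,0,-3.4,-10.6,0,1,7.82,-2.47,0,-3.4,-10.6,0,1,0,0,0,0,0,0,1])

```text
clock: 11.25
ee_pos: [0.4838, -0.1468, 0.1978]
tool_rot: [-2.055, -1.494, -0.856]
wrist_force: [0.8, -0.2, -0.6]
gripper_width: 0.999
```

```bash
python3 - <<'E'
from workcell import *
from h import *
err(state(),45,np.array([486.1,-143.4,119]))
f=grab_frame("wrist");cv2.imwrite("pics/w7.png",f["pixels"][:,:,::-1])
f=grab_frame("side");cv2.imwrite("pics/s7.png",cv2.resize(f["pixels"][130:280,160:360,::-1],None,fx=3.5,fy=3.5))
E
```

```text
q [-0.845  0.306  1.745  0.658  1.568 -0.699] pos [ 483.8 -146.8  197.8] rot to go [-0.39 -0.07  0.39] F [ 0.8 -0.2 -0.6] w 0.999 t 11.25
shift to go [  2.3   3.4 -78.8] grasp-frame [  1.2   3.9 -78.8]
```

View pics/w7.png

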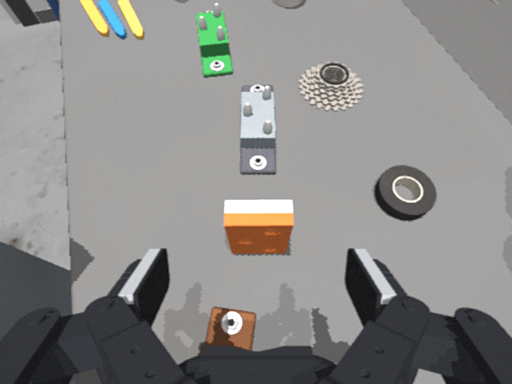

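View pics/s7.png

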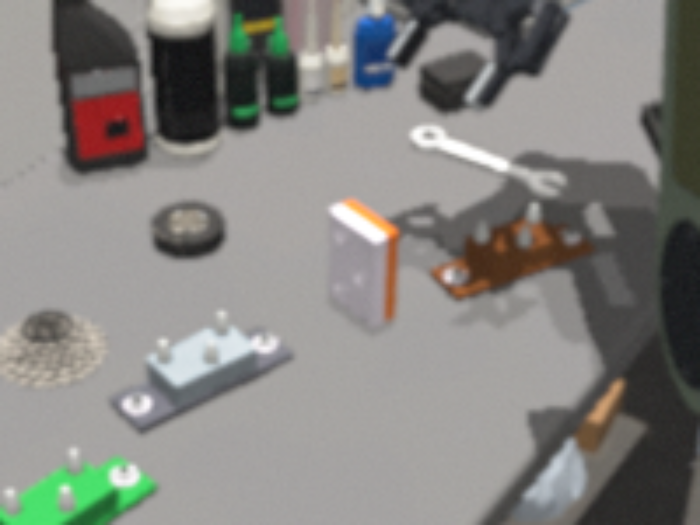

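```bash
python3 - <<'E'
from workcell import *
from h import *
f=grab_frame("wrist");T=tcp(state())
cv2.imwrite("pics/w7c.png",cv2.resize(f["pixels"][70:270,180:330,::-1],None,fx=4,fy=4,interpolation=cv2.INTER_CUBIC)[:600])
P=[onz(f,p,.088,T)*1000 for p in [(224.5,200.5),(293,200.5),(292.5,215.5),(225,213)]]
c=np.mean(P,0);print(np.round(P,1),c, "expected 508.7 -71.9")
B=[onz(f,p,.014,T)*1000 for p in [(258,162),(257.5,88.5)]];print(B,np.mean(B,0),C)
d=B[1]-B[0];print(np.degrees(np.arctan2(d[1],d[0]))-90)
E
```

```text
[[485.  -47.4  88. ]
 [544.3 -66.2  88. ]
 [538.7 -79.8  88. ]
 [482.3 -59.4  88. ]] [512.58761227 -63.18687967  88.        ] expected 508.7 -71.9
[array([541.08413589,  27.15698088,  14.        ]), array([578.21756098, 145.95786311,  14.        ])] [559.65084843  86.55742199  14.        ] [558.3  85.3  42. ]
-17.35760521733522
```

View pics/w7c.png

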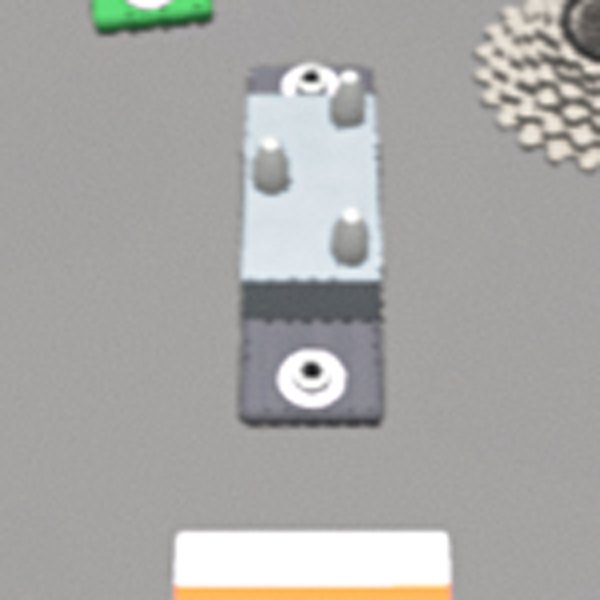

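>>> servo_tool(deltas=[-0.4,-0.1,0.4,1.2,1.7,-40,1,0,0,0,1.2,1.7,-39,1,0,0,0,0,0,0,1,0,0,0,4.3,13.5,-14.1,1,0,0,0,4.3,13.5,-14.1,1,0,0,0,4.3,13.5,-14.1,1,0,0,0,2.1,6.7,-7,1,0,0,0,0,0,0,1])

```text
clock: 12.2
ee_pos: [0.5031, -0.0918, 0.0732]
tool_rot: [-2.048, -1.52, -0.851]
wrist_force: [0.3, -0.0, -0.4]
gripper_width: 1.002
```

```bash
python3 - <<'E'
from workcell import *
from h import *
err(state(),45,np.array([507.4,-75.9,48.2]))
f=grab_frame("wrist");cv2.imwrite("pics/w8.png",f["pixels"][:,:,::-1])
E
```

```text
q [-0.741  0.488  1.819  0.721  1.314 -0.813] pos [503.1 -91.8  73.2] rot to go [ 0.24  0.3  -0.53] F [ 0.3 -0.  -0.4] w 1.002 t 12.2
shift to go [  4.3  15.9 -25. ] grasp-frame [ -0.7  16.4 -25. ]
```

View pics/w8.png

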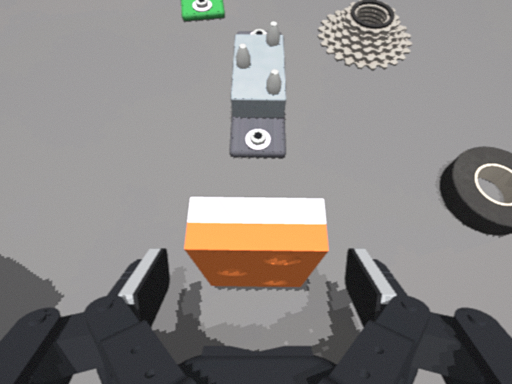

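>>> servo_tool(deltas=[0.2,0.3,-0.5,2,7,-12,1,0,0,0,1.3,5,-8,1,0,0,0,1,3.9,-5,1,0,0,0,0,0,0,1,0,0,0,0,0,0,1])

```text
clock: 12.75
ee_pos: [0.507, -0.0773, 0.047]
tool_rot: [-2.056, -1.503, -0.851]
wrist_force: [0.2, 0.1, -0.3]
gripper_width: 1.001
```

```bash
python3 - <<'E'
from workcell import *
from h import *
err(state(),45,np.array([507.4,-75.9,48.2]))
E
```

```text
q [-0.717  0.533  1.83   0.749  1.26  -0.827] pos [507.  -77.3  47. ] rot to go [ 0.01 -0.05  0.15] F [ 0.2  0.1 -0.3] w 1.001 t 12.75
shift to go [0.4 1.4 1.2] grasp-frame [-0.1  1.4  1.2]
```

>>> servo_tool(deltas=[0,0,0.15,0.4,1.4,1.2,1,0,0,0,0,0,0,0.2,0,0,0,0,0,0,-0.2,0,0,0,0,0,0,-1,0,0,0,0,0,0,-1,0,0,0,0,0,0,-1,0,0,0,0,0,0,-1], force=60)

```text
clock: 13.45
ee_pos: [0.5078, -0.0762, 0.049]
tool_rot: [-2.054, -1.507, -0.851]
wrist_force: [-1.3, -1.7, 6.0]
gripper_width: 0.696
```

```bash
python3 - <<'E'
from workcell import *
from h import *
err(state(),45,np.array([507.4,-75.9,48.2]))
f=grab_frame("wrist");cv2.imwrite("pics/w9.png",f["pixels"][:,:,::-1])
E
```

```text
q [-0.714  0.529  1.83   0.749  1.262 -0.825] pos [507.8 -76.2  49. ] rot to go [ 0.03  0.02 -0.01] F [-1.3 -1.7  6. ] w 0.696 t 13.45
shift to go [-0.4  0.3 -0.8] grasp-frame [-0.4  0.2 -0.8]
```

View pics/w9.png

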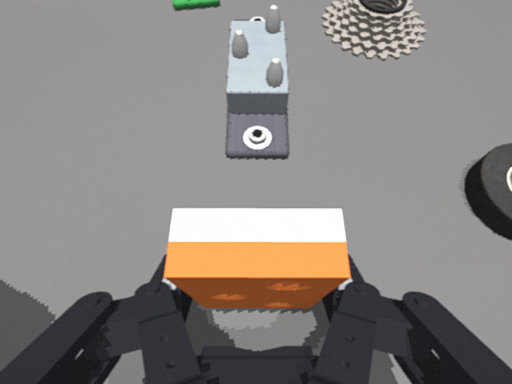

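>>> servo_tool(deltas=[0,0,0,0,0,10,-1,0,0,0,0,0,30,-1,0,0,0,0,0,40,-1,0,0,0,0,0,40,-1,0,0,0,0,0,0,-1])

```text
clock: 14.0
ee_pos: [0.5103, -0.0778, 0.1733]
tool_rot: [-2.058, -1.515, -0.856]
wrist_force: [0.8, -0.2, -2.9]
gripper_width: 0.693
```

>>> servo_tool(deltas=[-7.16,2.26,0,4.3,13.8,0,-1,-7.16,2.26,0,4.3,13.8,0,-1,-7.16,2.26,0,4.3,13.8,0,-1,-7.16,2.26,0,4.3,13.8,0,-1,-7.16,2.26,0,4.3,13.8,0,-1,-7.16,2.26,0,4.3,13.8,0,-1,-7.16,2.26,0,4.3,13.8,0,-1,-7.16,2.26,0,4.3,13.8,0,-1,-7.16,2.26,0,4.3,13.8,0,-1,-7.16,2.26,0,4.3,13.8,0,-1,-7.16,2.26,0,4.3,13.8,0,-1,-7.16,2.26,0,4.3,13.8,0,-1])

```text
clock: 15.2
ee_pos: [0.5585, 0.091, 0.1669]
tool_rot: [2.048, 1.504, -0.859]
wrist_force: [0.4, 0.1, -3.6]
gripper_width: 0.692
```

>>> servo_tool(deltas=[0,0,0,0,0,0,-1,0,0,0,0,0,0,-1])

```text
clock: 15.4
ee_pos: [0.5578, 0.0903, 0.1652]
tool_rot: [2.05, 1.509, -0.859]
wrist_force: [0.3, -0.8, -3.0]
gripper_width: 0.69
```

```bash
python3 - <<'E'
from workcell import *
from h import *
err(state(),-45,np.array([559.9,89.7,46.4]))
f=grab_frame("wrist");cv2.imwrite("pics/w10.png",f["pixels"][:,:,::-1])
f=grab_frame("side");cv2.imwrite("pics/s10.png",cv2.resize(f["pixels"][130:280,130:330,::-1],None,fx=3.5,fy=3.5))
E
```

```text
q [ 0.307  0.605  1.379 -0.621  1.664  0.714] pos [557.8  90.3 165.2] rot to go [ 0.11 -0.37 -0.09] F [ 0.3 -0.8 -3. ] w 0.69 t 15.4
shift to go [   2.1   -0.6 -118.8] grasp-frame [ 2.200e+00  1.000e-01 -1.188e+02]
```

View pics/w10.png

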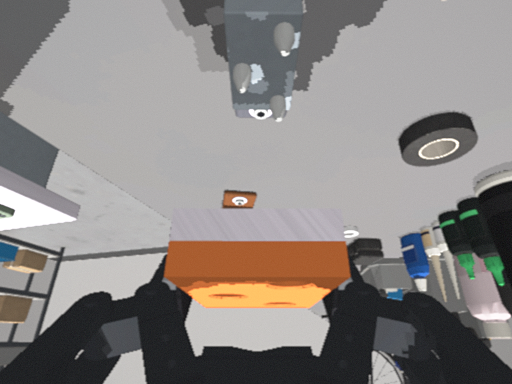

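View pics/s10.png

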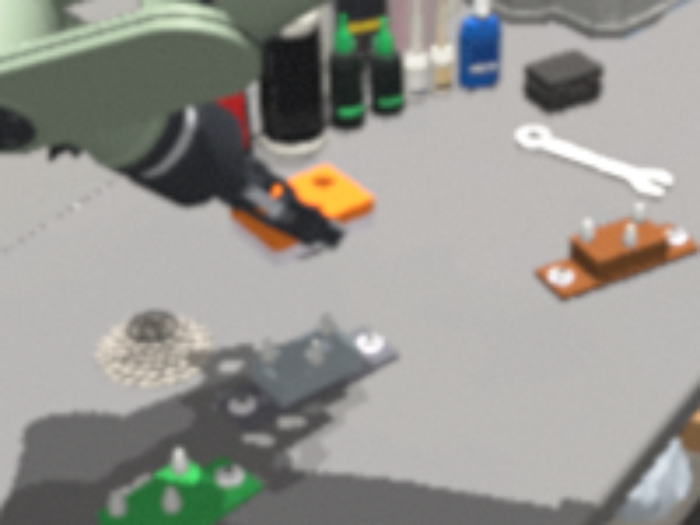

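>>> servo_tool(deltas=[0.1,-0.37,-0.1,2.1,-0.6,-40,-1,0,0,0,0,0,-30,-1,0,0,0,0,0,-20,-1,0,0,0,0,0,0,-1,0,0,0,0,0,0,-1])

```text
clock: 16.0
ee_pos: [0.5617, 0.0883, 0.0797]
tool_rot: [2.057, 1.499, -0.845]
wrist_force: [0.3, 0.4, -2.2]
gripper_width: 0.69
```

```bash
python3 - <<'E'
from workcell import *
from h import *
err(state(),-45,np.array([559.9,89.7,46.4]))
E
```

```text
q [ 0.302  0.721  1.393 -0.62   1.548  0.798] pos [561.7  88.3  79.7] rot to go [0.05 0.37 0.18] F [ 0.3  0.4 -2.2] w 0.69 t 16.0
shift to go [ -1.8   1.4 -33.3] grasp-frame [ -2.1   0.8 -33.3]
```

>>> servo_tool(deltas=[0.05,0.35,0.2,-1.8,1.4,-9,-1,0,0,0,0,0,0,-1,0,0,0,0,0,0,-1])

```text
clock: 16.3
ee_pos: [0.5597, 0.0906, 0.0701]
tool_rot: [2.053, 1.508, -0.85]
wrist_force: [0.4, -0.2, -3.9]
gripper_width: 0.692
```

```bash
python3 - <<'E'
from workcell import *
from h import *
err(state(),-45,np.array([559.9,89.7,46.4]))
f=grab_frame("wrist");cv2.imwrite("pics/w11.png",cv2.resize(f["pixels"][:330,100:420,::-1],None,fx=1.8,fy=1.8))
f=grab_frame("side");cv2.imwrite("pics/s11.png",cv2.resize(f["pixels"][180:280,160:290,::-1],None,fx=5.8,fy=5.8,interpolation=cv2.INTER_CUBIC))
E
```

```text
q [ 0.306  0.734  1.395 -0.618  1.54   0.802] pos [559.7  90.6  70.1] rot to go [-0.03  0.01 -0.09] F [ 0.4 -0.2 -3.9] w 0.692 t 16.3
shift to go [  0.2  -0.9 -23.7] grasp-frame [  0.4  -0.8 -23.7]
```

View pics/w11.png

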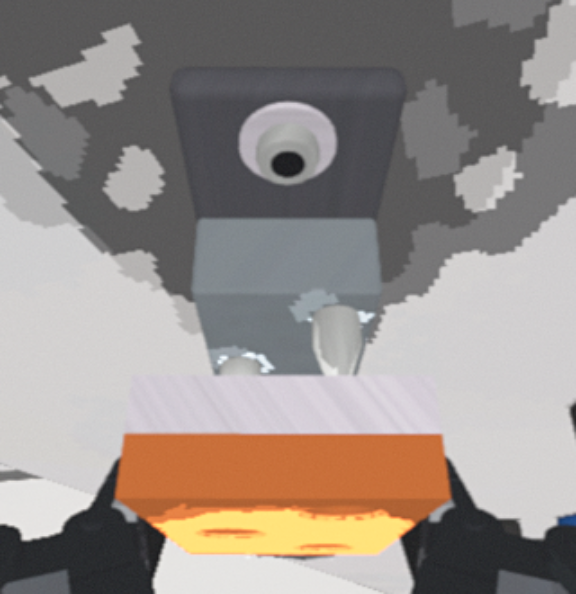

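View pics/s11.png

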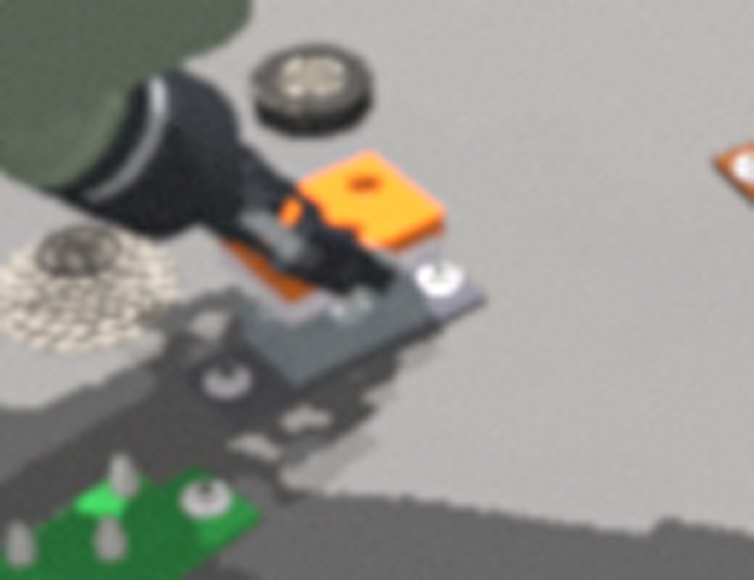

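>>> servo_tool(deltas=[0,0,-0.1,0.2,-0.9,-4,-1,0,0,0,0,0,-3,-1,0,0,0,0,0,-3,-1,0,0,0,0,0,0,-1])

```text
clock: 16.8
ee_pos: [0.5591, 0.0894, 0.0587]
tool_rot: [2.054, 1.507, -0.853]
wrist_force: [-0.4, 0.2, -3.5]
gripper_width: 0.695
```

```bash
python3 - <<'E'
from workcell import *
from h import *
err(state(),-45,np.array([559.9,89.7,46.4]))
E
```

```text
q [ 0.304  0.751  1.395 -0.618  1.527  0.81 ] pos [559.1  89.4  58.7] rot to go [-0.01 -0.13  0.03] F [-0.4  0.2 -3.5] w 0.695 t 16.8
shift to go [  0.8   0.3 -12.3] grasp-frame [  0.6   0.5 -12.3]
```

No contact force even though the plate is below tip height, so the pins are in the holes. Carrying on down.

>>> servo_tool(deltas=[0,-0.1,0,0.8,0.3,-3,-1,0,0,0,0,0,-2,-1,0,0,0,0,0,-2,-1,0,0,0,0,0,0,-1])

```text
clock: 17.2
ee_pos: [0.5602, 0.0898, 0.0521]
tool_rot: [2.055, 1.505, -0.85]
wrist_force: [-0.2, 0.2, -4.2]
gripper_width: 0.693
```

```bash
python3 - <<'E'
from workcell import *
from h import *
err(state(),-45,np.array([559.9,89.7,46.4]));print(state()["wrist_torque"])
E
```

```text
q [ 0.305  0.762  1.392 -0.619  1.519  0.817] pos [560.2  89.8  52.1] rot to go [-0.02  0.02  0.03] F [-0.2  0.2 -4.2] w 0.693 t 17.2
shift to go [-0.3 -0.1 -5.7] grasp-frame [-0.3 -0.1 -5.7]
[ 0.72067294 -0.21567831  0.0154544 ]
```

>>> servo_tool(deltas=[0,0,0,-0.3,-0.1,-2,-1,0,0,0,0,0,-2,-1,0,0,0,0,0,-1,-1,0,0,0,0,0,-0.5,-1,0,0,0,0,0,0,-1])

```text
clock: 17.7
ee_pos: [0.56, 0.0897, 0.0472]
tool_rot: [2.055, 1.505, -0.85]
wrist_force: [-1.2, 0.7, -2.3]
gripper_width: 0.696
```

```bash
python3 - <<'E'
from workcell import *
from h import *
err(state(),-45,np.array([559.9,89.7,46.4]));print(state()["wrist_torque"])
f=grab_frame("wrist");cv2.imwrite("pics/w12.png",cv2.resize(f["pixels"][:330,100:420,::-1],None,fx=1.8,fy=1.8))
E
```

```text
q [ 0.305  0.769  1.392 -0.619  1.513  0.822] pos [560.   89.7  47.2] rot to go [-0.    0.04  0.04] F [-1.2  0.7 -2.3] w 0.696 t 17.7
shift to go [-0.1  0.  -0.8] grasp-frame [-0.1 -0.  -0.8]
[ 0.48118458  0.03221458 -0.1264963 ]
```

View pics/w12.png

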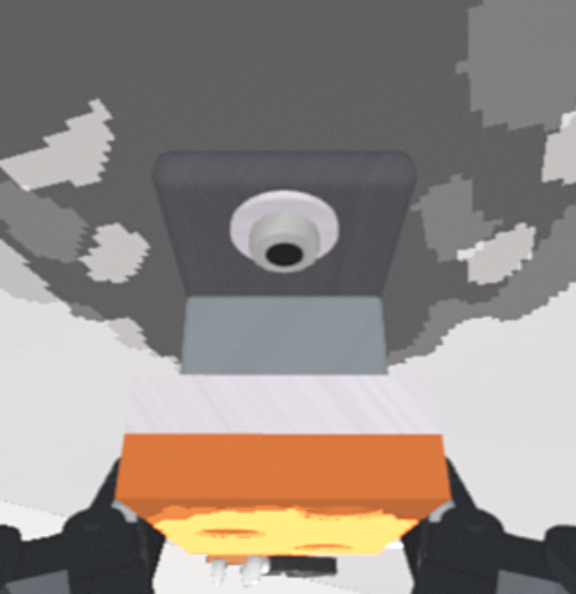

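Nearly home with no gap showing. I'll go down a little more until it makes contact, then release.

>>> servo_tool(deltas=[0,0,0,0,0,-0.7,-1,0,0,0,0,0,-0.6,-1,0,0,0,0,0,-0.5,-1,0,0,0,0,0,0,-1])

```text
clock: 18.15
ee_pos: [0.56, 0.0897, 0.0472]
tool_rot: [2.054, 1.503, -0.852]
wrist_force: [-3.5, 1.6, 7.4]
gripper_width: 0.693
```

```bash
python3 - <<'E'
from workcell import *
from h import *
err(state(),-45,np.array([559.9,89.7,46.4]));print(state()["wrist_torque"])
E
```

```text
q [ 0.305  0.771  1.391 -0.62   1.514  0.823] pos [560.   89.7  47.2] rot to go [0.1  0.03 0.07] F [-3.5  1.6  7.4] w 0.693 t 18.15
shift to go [-0.1 -0.  -0.8] grasp-frame [-0.1 -0.  -0.8]
[ 0.00865264  0.68084569 -0.28433505]
```

>>> servo_tool(deltas=[0,0,0,0,0,0,0.5,0,0,0,0,0,0,0.7,0,0,0,0,0,0,1,0,0,0,0,0,0,1,0,0,0,0,0,0,1])

```text
clock: 18.65
ee_pos: [0.5602, 0.0896, 0.045]
tool_rot: [2.055, 1.505, -0.85]
wrist_force: [-0.1, -0.5, -0.7]
gripper_width: 1.0
```

>>> servo_tool(deltas=[0,0,0,4.3,13.5,14.1,1,0,0,0,4.3,13.5,14.1,1,0,0,0,4.3,13.5,14.1,1,0,0,0,0,0,30,1,0,0,0,0,0,40,1,0,0,0,0,0,30,1,0,0,0,0,0,0,1])

```text
clock: 19.35
ee_pos: [0.5759, 0.131, 0.1932]
tool_rot: [2.057, 1.501, -0.836]
wrist_force: [1.0, -0.0, -0.3]
gripper_width: 1.001
```

```bash
python3 - <<'E'
from workcell import *
from h import *
err(state(),-45)
f=grab_frame("side");cv2.imwrite("pics/s13.png",cv2.resize(f["pixels"][180:280,160:290,::-1],None,fx=5.8,fy=5.8,interpolation=cv2.INTER_CUBIC))
f=grab_frame("wrist");cv2.imwrite("pics/w13.png",f["pixels"][:,:,::-1])
E
```

```text
q [ 0.354  0.627  1.273 -0.604  1.743  0.714] pos [575.9 131.  193.2] rot to go [-0.15  0.65  0.02] F [ 1.  -0.  -0.3] w 1.001 t 19.35
```

View pics/s13.png

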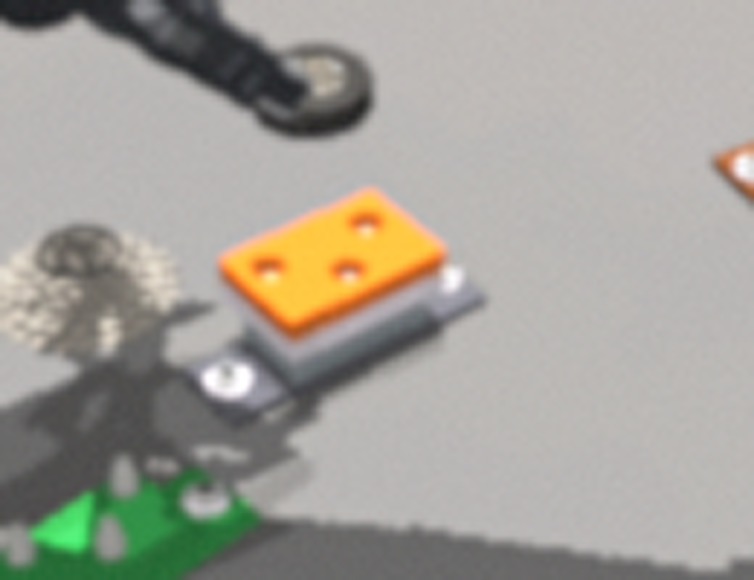

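View pics/w13.png

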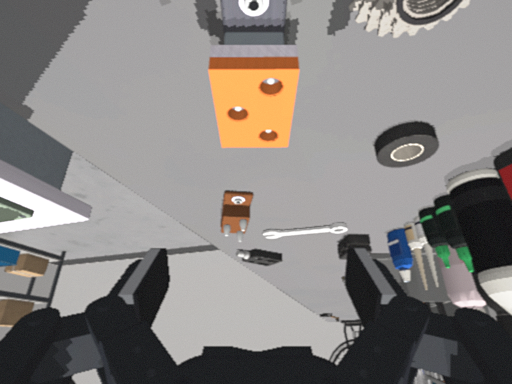

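```bash
python3 - <<'E'
from workcell import *
from h import *
im0=cv2.imread("pics/side0.png");f=grab_frame("side");im1=f["pixels"][:,:,::-1]
a=np.hstack([cv2.resize(i[205:255,185:250],None,fx=6,fy=6,interpolation=cv2.INTER_CUBIC) for i in (im0,im1)])
cv2.imwrite("pics/cmp.png",a)
def proj(p): q=f["world_to_cam"]@np.append(p,1);q=f["camera_matrix"]@q[:3];return q[:2]/q[2]
for z in (54,50,42): print([proj((C+sx*30*EX+sy*44*EY+(z-42)*EZ)/1000).round(1).tolist() for sx,sy in((1,1),(1,-1),(-1,-1),(-1,1))])
E
```

```text
[[197.4, 224.0], [223.7, 212.2], [236.5, 222.4], [209.8, 235.0]]
[[197.5, 225.2], [223.7, 213.3], [236.5, 223.5], [209.9, 236.2]]
[[197.7, 227.5], [223.8, 215.6], [236.5, 225.8], [210.1, 238.5]]
```

View pics/cmp.png

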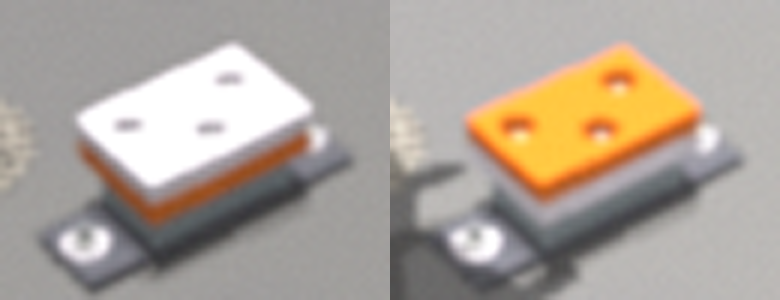

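>>> servo_tool(deltas=[7.16,-2.26,0,-3,-7.5,0,0,7.16,-2.26,0,-3,-7.5,0,-1,7.16,-2.26,0,-3,-7.5,0,-1,7.16,-2.26,0,-3,-7.5,0,-1,7.16,-2.26,0,-3,-7.5,0,-1,7.16,-2.26,0,-3,-7.5,0,-1,0,0,0,0,0,0,-1,0,0,0,0,0,0,-1])

```text
clock: 20.3
ee_pos: [0.5539, 0.0844, 0.1859]
tool_rot: [-2.535, -1.852, 0.003]
wrist_force: [-0.2, 0.6, -0.2]
gripper_width: -0.001
```

```bash
python3 - <<'E'
from workcell import *
from h import *
err(state(),0,C+np.array([0,0,50.]))
f=grab_frame("wrist");cv2.imwrite("pics/w14.png",f["pixels"][:,:,::-1])
f=grab_frame("top");cv2.imwrite("pics/t14.png",f["pixels"][:,:,::-1])
E
```

```text
q [-0.004  0.245  1.648  0.     1.252  0.305] pos [553.9  84.4 185.9] rot to go [-0.02 -0.16  0.19] F [-0.2  0.6 -0.2] w -0.001 t 20.3
shift to go [  4.4   0.9 -93.9] grasp-frame [  3.9   2.2 -93.9]
```

View pics/w14.png

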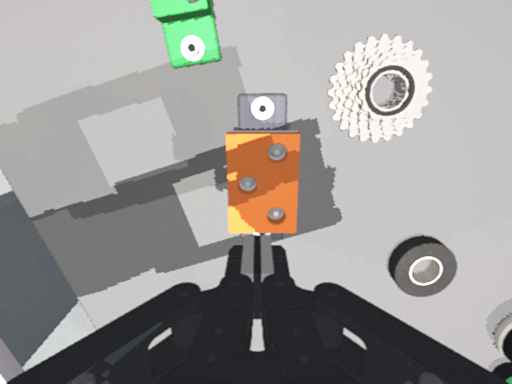

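>>> servo_tool(deltas=[0,-0.15,0.2,9,-0.6,-45,-1,0,0,0,0,0,-35,-1,0,0,0,0,0,-15,-1,0,0,0,0,0,0,-1])

```text
clock: 20.8
ee_pos: [0.5615, 0.0858, 0.0891]
tool_rot: [-2.527, -1.861, 0.004]
wrist_force: [0.5, -0.1, -1.3]
gripper_width: 0.002
```

```bash
python3 - <<'E'
from workcell import *
from h import *
err(state(),0,C+5*EX+np.array([0,0,38.]))
E
```

```text
q [-1.000e-03  3.850e-01  1.691e+00  1.000e-03  1.069e+00  2.990e-01] pos [561.5  85.8  89.1] rot to go [-0.06 -0.23 -0.26] F [ 0.5 -0.1 -1.3] w 0.002 t 20.8
shift to go [ 1.6 -2.  -9.1] grasp-frame [ 2.1 -1.4 -9.1]
```

>>> servo_tool(deltas=[0,0,0,1.6,-2,-5,-1,0,0,0,0,0,-3,-1,0,0,0,0,0,-1,-1,0,0,0,0,0,-1,-1,0,0,0,0,0,0,-1])

```text
clock: 21.3
ee_pos: [0.566, 0.0825, 0.0831]
tool_rot: [2.53, 1.86, 0.007]
wrist_force: [0.6, 0.3, 0.3]
gripper_width: 0.0
```

>>> servo_tool(deltas=[0,0,0,-2,1,-1.5,-1,0,0,0,0,0,-1,-1,0,0,0,0,0,-0.8,-1,0,0,0,0,0,-0.6,-1,0,0,0,0,0,0,-1])

```text
clock: 21.8
ee_pos: [0.5635, 0.0836, 0.0791]
tool_rot: [2.531, 1.861, 0.005]
wrist_force: [-2.9, 0.3, 4.7]
gripper_width: 0.002
```

```bash
python3 - <<'E'
from workcell import *
from h import *
err(state(),0,C+5*EX+np.array([0,0,37.]))
E
```

```text
q [-0.005  0.4    1.696  0.002  1.043  0.297] pos [563.5  83.6  79.1] rot to go [-0.08  0.17 -0.15] F [-2.9  0.3  4.7] w 0.002 t 21.8
shift to go [-0.4  0.2 -0.1] grasp-frame [-0.5  0.  -0.1]
```

>>> servo_tool(deltas=[0,0,0,0,0,-0.5,-1,0,0,0,0,0,-0.5,-1,0,0,0,0,0,0,-1])

```text
clock: 22.1
ee_pos: [0.5635, 0.0836, 0.0791]
tool_rot: [2.53, 1.861, 0.005]
wrist_force: [-4.4, 0.0, 9.5]
gripper_width: 0.0
```

>>> servo_tool(deltas=[0,0,0,0,0,3,-1,0,0,0,0,0,20,-1,0,0,0,0,0,40,-1,0,0,0,0,0,40,-1,0,0,0,0,-50,30,-1,0,0,0,-10,-50,10,-1,0,0,0,-10,-50,0,-1,0,0,0,-10,-50,0,-1,0,0,0,0,0,0,-1])

```text
clock: 23.0
ee_pos: [0.5336, -0.1112, 0.2161]
tool_rot: [2.535, 1.849, 0.004]
wrist_force: [-0.2, 1.6, -0.4]
gripper_width: 0.003
```

```bash
python3 - <<'E'
from workcell import *
from h import *
err(state(),0)
im0=cv2.imread("pics/side0.png");f=grab_frame("side");im1=f["pixels"][:,:,::-1]
a=np.hstack([cv2.resize(i[205:255,185:250],None,fx=6,fy=6,interpolation=cv2.INTER_CUBIC) for i in (im0,im1)])
cv2.imwrite("pics/cmp2.png",a)
f=grab_frame("top");cv2.imwrite("pics/t15.png",f["pixels"][:,:,::-1])
E
```

```text
q [-0.364  0.177  1.662 -0.     1.297 -0.054] pos [ 533.6 -111.2  216.1] rot to go [0.09 0.24 0.28] F [-0.2  1.6 -0.4] w 0.003 t 23.0
```

View pics/cmp2.png

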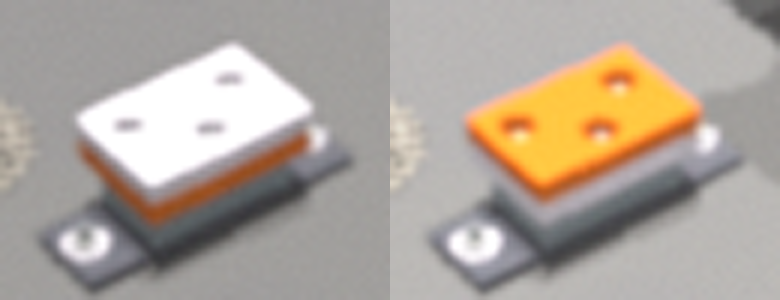

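View pics/t15.png

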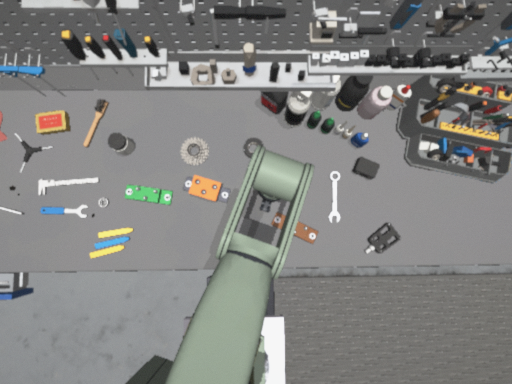

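```bash
python3 - <<'E'
from workcell import *
print(sign_off())
E
```

```text
the job is handed in; nothing more can be done
None
```

The plate is turned over and back on its three pins with the orange face up, and I've handed the job in at about 23 s of the 61 s allowed.

I lifted it off the pins with the tool leaning 45°, turned it 90° and stood it on end on the clear bench to the right of the fixture. I let go there and backed fully away. I then took it from the other side, turned it another 90° and lowered it onto the pins. After letting go, I pressed lightly on the top with the closed fingers (about 10 N) and withdrew clear of everything.

**Seating:** The pressing fingers met the top face at 54.1 mm, against 54 mm expected for a fully seated plate. All three pins show in the holes. The plate's outline in the side view matches the original seated view to within about half a pixel, or roughly 1.7 mm. I checked height by touch only near the centre, so a tilt smaller than that isn't ruled out.

**Surroundings:** In the last top view the bystanders I could see were where they started. The tape roll was partly hidden by the arm in that view, but it was in place in the wrist view after seating. The largest wrist force in my readings was about 11 N.

**Disagreements:** The wrist-camera estimates at the standing position differed from the arm's own position by 2 to 4 mm. I went by the arm position, and the plate went onto the pins without catching.

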